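# Fit the axle of a pipe roller stand

## Task

Fit the loose rubber-tyred roller and its plain steel axle to the roller stand that is fixed to the bench: set the roller into its saddle between the two upright plates, lay the axle in the two V-blocks in line with the holes, and let go of both. Then push the axle endways through the near plate, the roller and the far plate until it is fully home against the end stop. Leave the other things on the bench where they are.

Things in the scene. Friction and masses are not known exactly. Their poses are not given: they have to be found in the camera images.
- stand: Roller stand fixed to the bench: dark steel base 80 (x) x 264 (y) x 12 (z) mm. Origin: centre of the base's underside, on the bench; z up. The axle line runs along the stand's y at x = 0, z = 60 mm; the axle goes in towards +y. All points on it have the stand's axes. End stop: 44 mm wide block, face at y = 120 mm, top z = 75 mm.
- near_hole (a point): Centre of the 23 mm round hole in the near upright plate, at y = 17 mm, z = 60 mm of the stand. The near and far plates are alike: grey, 64 mm wide, 10 mm thick, top at z = 84 mm; the far one is centred at y = 103 mm. The gap between them is 76 mm.
- seat (a point): Where the roller's centre lies when seated: y = 60 mm, z = 60 mm of the stand, midway between the two plates, over a steel V-saddle 48 mm wide, rims at z = 43 mm, that centres the roller so that its bore is on the axle line.
- vee_mid (a point): Where the axle's centre goes when laid in the V-blocks: y = -80 mm, z = 60 mm of the stand; its front end is then 12 mm short of the near plate. Two steel 90-degree V-blocks, 36 mm wide, V 20 mm wide at the rims (z = 56 mm): outer one y = -129 to -105 mm, inner one -20 to 4 mm. Between them only bolt heads 6 mm high on the base.
- home (a point): Where the axle's centre is when it is fully home, its front end against the end stop: y = 40 mm, z = 60 mm of the stand. Its tail then ends at y = -40 mm, between the V-blocks. Pushing takes a few newtons until the stop.
- axle_c (a point): Centre of the axle, a loose plain steel round bar 20 mm in diameter and 160 mm long, both ends alike and chamfered (flat end faces 15 mm across), lying flat on the bench (centre 10 mm up). The point's y axis is the bar's long axis; x and z turn as it rolls. About 0.3 kg.
- roller_c (a point): Centre of the roller, a loose black rubber-tyred drum with a steel hub, 54 mm in diameter and 60 mm long, with a 23 mm bore right through it, lying on its side on the bench (centre 27 mm up). The point's y axis is the bore's axis; x and z turn as it rolls. About 0.25 kg.
- pipe_stub: Bystander, not the axle: a loose offcut of painted pipe, 34 mm in diameter and 140 mm long, lying on the bench along its own y axis. Origin: centre of its underside.
- mug: Bystander: a loose stoneware mug, 85 mm across, 88 mm high, handle towards its -y. Origin: underside, between cup and handle (the cup's axis is 15 mm to its +y).
- spray_can: Bystander: a loose standing spray can, 65 mm in diameter, 196 mm high. Origin: centre of its underside.
- tee_a: Bystander: a loose brass pipe tee, 64 x 53 x 34 mm. Origin: centre of its underside.
- elbow_a: Bystander: a loose grey pipe elbow, 59 x 83 x 42 mm. Origin: centre of its underside.
Not all that is in view belongs to the job. Of the things that look like the part that bears axle_c, the larger one is meant.

How it is judged:
On the way:
1. the roller lies in its saddle between the plates and the axle lies in the two V-blocks, wholly in front of the near plate, both let go and at rest (x of roller_c in the frame of stand between -0.005 and 0.005 m and y of roller_c in the frame of stand between 0.048 and 0.072 m and z of roller_c in the frame of stand between 0.054 and 0.066 m and angle between the y axis of roller_c and the y axis of stand, either way round below 0.15 rad and x of axle_c in the frame of stand between -0.005 and 0.005 m and z of axle_c in the frame of stand between 0.054 and 0.066 m and angle between the y axis of axle_c and the y axis of stand, either way round below 0.06 rad and y of axle_c in the frame of stand between -0.12 and -0.066 m and linear speed of each of axle, roller below 0.02 m/s and contact force between the fingers and axle below 0.3 N and contact force between the fingers and roller below 0.3 N), for 0.2 s.
At the end, for the whole second after the job is handed in: The axle runs through near plate, roller and far plate, its centre within 6 mm of fully home, on the axle line within 5 mm sideways, 6 mm in height and 0.06 rad; the roller lies in its saddle (12 mm along, 5 mm sideways, 6 mm in height, 0.15 rad); both let go and at rest (x of roller_c in the frame of stand between -0.005 and 0.005 m and y of roller_c in the frame of stand between 0.048 and 0.072 m and z of roller_c in the frame of stand between 0.054 and 0.066 m and angle between the y axis of roller_c and the y axis of stand, either way round below 0.15 rad and x of axle_c in the frame of stand between -0.005 and 0.005 m and z of axle_c in the frame of stand between 0.054 and 0.066 m and angle between the y axis of axle_c and the y axis of stand, either way round below 0.06 rad and y of axle_c in the frame of stand between 0.034 and 0.046 m and linear speed of each of axle, roller below 0.02 m/s and contact force between the fingers and axle below 0.3 N and contact force between the fingers and roller below 0.3 N); the robot touches nothing.
It fails at once if a bystander (pipe offcut, mug, spray can, tee, elbow) is shifted by more than 40 mm or a standing one knocked over (distance of any of pipe_stub, mug, spray_can, tee_a, elbow_a from where it was at the start of the episode above 0.04 m or angle between any of mug, spray_can's own z axis and vertical above 0.5 rad).
It also fails if it takes over 70 s, if anything falls off the work surface, if the arm or the gripper's body presses on something with over 40 N, if the wrist force passes 120 N, or if a joint passes its speed limit or range.

## Robot

A 6-joint arm with a two-finger parallel gripper is mounted at the origin on a cart in front of the work surface, level with it; the furniture and walls round the work are solid. World frame = base frame: x ahead of the robot, y to its left, z up, the work surface at z = 0. Lengths are in m, angles in rad, forces in N, time in s.
With the tool pointing down it reaches from about 0.35 to 0.975 m from the base axis. Payload 4.9 kg.
Tool frame: the origin (TCP) lies midway between the tips of the shut fingers; the grasp point (between the pads) lies 19 mm behind it; z points along the fingers, y is the line along which they close (so a half turn about z gives the same grasp; the last joint's range is limited). The gripper opens to 85 mm and grips with 20 to 120 N. Pads are 22 mm wide; open, the fingers measure 114 mm over their backs; the gripper's body (76 mm by 85 mm) begins 54 mm behind the grasp point. The pads swing forward as they close: fully open they stand 13 mm farther back than shut.
Start: joints at [-1.453, 0.053, 1.613, -0, 1.476, -0.119], TCP at [0.147, -0.608, 0.231] pointing down, gripper open.
Joint ranges: [-3.01, 3.01], [-1.01, 2.22], [0.06, 2.58], [-1.02, 4.17], [0.09, 2.62], [-3.14, 3.14]. Speed limits (rad/s): [2.57, 2.57, 3.14, 3.14, 3.14, 3.14].

## Interface

Orientations are given as a unit quaternion [w, x, y, z].
In Python, from plant import * gives the robot as it stands.
- The arm moves only by the tool jog_arm, never from a script. Its argument "targets" is a list of rows, each a list of 3 entries, a list of its own where there are three numbers: the shift along the tool's x, y, z in units of 25 mm (1.0 is 25 mm), then the turn, a rotation vector about the tool's x, y, z in units of 8 degrees (1.0 is 8 degrees), then the opening in per cent of the stroke, from 0 (shut) to 100 (fully open). A call has 1 to 8 rows; each row is the pose to reach, as a shift and turn from the pose commanded when the call began, along the tool's axes at that moment; what a row does not reach only later rows make up. A row lasts 1/8 s, in which the tool goes at most 62.5 mm and 10.7 degrees, less where a joint would pass 70% of its speed; a pose out of reach is approached as far as the arm can. A call with a gripper value outside its range is refused whole. The fingers move at their own pace and stop on an object; the grip force is fixed at half the most. Time passes only in rows, so rows that repeat a pose let the fingers close. It gives the time, the measured TCP pose, the force, the opening and the grip force at its end, in the units of the state.
- state(): the state, without advancing time (a new reading comes with each control period).
- grab_frame(name): name is "scene" or "top" or "wrist"; returns (picture, depth): 400x640x3 uint8, red, green, blue; 400x640 float32, m along the optical axis (not along the pixel's ray), 0 where there is no reading.
- camera_params(name): a dict with "fovy" (degrees; the focal length in pixels is half the picture's height over the tangent of half this angle, whatever the lens; pixels are square), "cx", "cy" (the principal point, pixels), "rvec" (rotation vector, rad) and "tvec" (3), from world to camera coordinates, as OpenCV has them; the wrist camera has in their place "hand_eye" (4x4, takes a point from camera to tool coordinates, whose origin is the TCP and whose axes are the flange's). Camera axes: x right, y down, z forward; pixel columns grow to the right and rows downward; lengths in m; the calibration is good to about 2 mm. A picture is of the moment at which its call begins: read the wrist's pose just before it. camera_params takes no time and is no camera call.
- job_done(): hands the job in; it is judged then, once.
The state is a dict: "time": time; "joint_pos": joint angles; "joint_vel": joint speeds; "joint_efforts": joint torques, N m; "tool_pos": TCP position; "tool_rot": TCP orientation; "contact_force": force on the tool from outside, world axes, zero at the start; "ft_torque": the same for the moment, N m; "gripper_width": opening from 0.0 (shut) to 1.0 (fully open); "grasp_force": force on a finger pad.
Only numpy, scipy, OpenCV 4.12 (cv2) and the standard library are available. Lean on these libraries where they do the work, as an engineer would, in place of code of your own. Each camera call takes 0.05 s, during which the arm holds its last target. There are 200 camera calls.

## Working session

There is one attempt and no reset: what is moved stays moved. The work goes in short steps, Python scripts to look and compute and a tool call to move; the robot and the scene stay as the last step left them, time stands still between calls to the robot, and variables do not carry over. Pictures are saved under pics/ and viewed, at most 10 in all, crops included, and the job is handed in when it is done.

Besides the shell and the picture viewer there is one more tool, called after ">>>" as name([rows], argument=value, ...), one row to a line, values as JSON. jog_arm: Moves the arm, as the interface text tells. Its arguments: {"type":"object","properties":{"targets":{"type":"array"}},"required":["targets"]}

```bash
ls; mkdir -p pics
python3 - <<'E'
from plant import *
import cv2,numpy as np
for n in ["scene","top"]:
    p,d=grab_frame(n); np.savez(f"pics/{n}0.npz",p=p,d=d); cv2.imwrite(f"pics/{n}0.png",p[:,:,::-1]); print(n,camera_params(n))
print(camera_params("wrist")); print(state())
E
```

```text
pics
scene {'fovy': 48.97277957987653, 'cx': 317.48283419836656, 'cy': 191.68201806877883, 'rvec': array([ 0.95155375, -2.4594465 ,  1.10018628]), 'tvec': array([0.48238035, 0.31040795, 1.01338071])}
top {'fovy': 48.99455941437979, 'cx': 322.33543729283537, 'cy': 204.79992561162464, 'rvec': array([ 2.088231  , -2.10123514,  0.24914346]), 'tvec': array([0.06299515, 0.60324428, 1.16402257])}
{'fovy': 64.9232168535924, 'cx': 318.6328881385496, 'cy': 198.70419445011038, 'hand_eye': array([[-6.98884771e-04, -9.46607009e-01, -3.22389022e-01,
         8.19214455e-02],
       [ 9.99999497e-01, -4.29842603e-04, -9.05714460e-04,
        -3.32506728e-04],
       [ 7.18779120e-04, -3.22389493e-01,  9.46606834e-01,
        -1.42004333e-01],
       [ 0.00000000e+00,  0.00000000e+00,  0.00000000e+00,
         1.00000000e+00]])}
{'time': 0.1, 'joint_pos': array([-1.45297062e+00,  5.33112315e-02,  1.61414402e+00,  4.12798754e-06,
        1.47599297e+00, -1.19035049e-01]), 'joint_vel': array([-0.00050551,  0.00123437, -0.00203453,  0.00020318,  0.00144111,
       -0.00187885]), 'joint_efforts': array([-2.45557004e-05, -3.94903064e+01, -3.71362889e+01, -1.84886230e-04,
        3.87031498e-03,  2.23457289e-05]), 'tool_pos': array([ 0.14657203, -0.60699829,  0.23018088]), 'tool_rot': array([-9.27784715e-04,  9.92994912e-01,  1.18153478e-01,  2.61554916e-06]), 'contact_force': array([-0.57370713,  0.45470007,  0.31774732]), 'ft_torque': array([-0.02090362,  0.0228503 , -0.02177321]), 'grasp_force': 0.0, 'gripper_width': 0.9953910923370067}
```

View pics/top0.png

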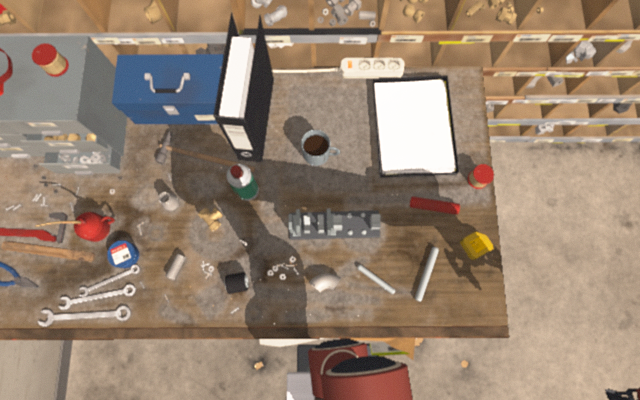

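View pics/scene0.png

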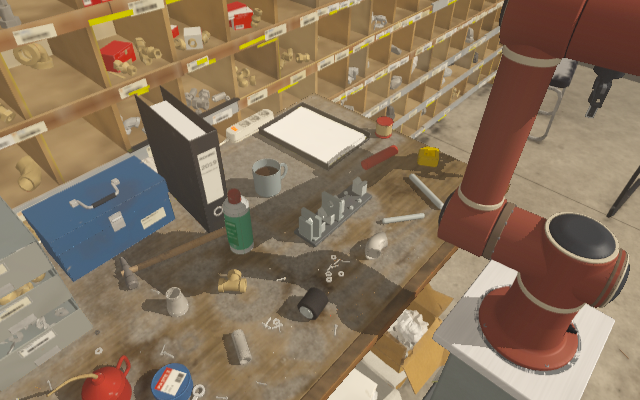

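In the top view the stand is at about (335,224). The black roller is at (236,283), the mug at (315,146), the can at (242,182) and the red pipe at (435,205). There are two candidate axle bars: (376,277), smaller, and (426,273), larger. The larger one fits the description. I'll measure both and confirm with a crop.

```bash
cat > h.py <<'E'
import cv2,numpy as np
from plant import *
from scipy.spatial.transform import Rotation as R
def cam(n,st=None):
    c=camera_params(n); f=200/np.tan(np.radians(c["fovy"]/2)); K=np.array([[f,0,c["cx"]],[0,f,c["cy"]],[0,0,1]])
    if n=="wrist":
        H=c["hand_eye"]; q=st["tool_rot"]; Rt=R.from_quat(np.r_[q[1:],q[0]]).as_matrix()
        Rwc=Rt@H[:3,:3]; o=Rt@H[:3,3]+st["tool_pos"]
    else:
        Rwc=cv2.Rodrigues(c["rvec"])[0].T; o=-Rwc@c["tvec"]
    return K,Rwc,o
def ray(C,uv,z):
    "pixels (n,2) onto the plane at height z"
    K,Rw,o=C; uv=np.atleast_2d(uv).astype(float)
    d=(Rw@np.linalg.inv(K)@np.c_[uv,np.ones(len(uv))].T).T
    return o+d*((z-o[2])/d[:,2])[:,None]
def cloud(C,d):
    K,Rw,o=C; v,u=np.mgrid[:d.shape[0],:d.shape[1]]
    X=np.stack([(u-K[0,2])/K[0,0]*d,(v-K[1,2])/K[1,1]*d,d],-1)
    return X@Rw.T+o
def px(C,X):
    K,Rw,o=C; c=(np.atleast_2d(X)-o)@Rw; p=c@K.T; return p[:,:2]/p[:,2:]
E
python3 - <<'E'
from h import *
a=np.load("pics/top0.npz"); C=cam("top"); P=cloud(C,a["d"])
bgr=a["p"][:,:,::-1]
ok=(P[:,:,2]>0.006)&(P[:,:,2]<0.25)&(a["d"]>0); ok[:195]=0; ok[330:]=0; ok[:,:130]=0; ok[:,500:]=0
n,l,s,c=cv2.connectedComponentsWithStats(ok.astype(np.uint8))
for i in range(1,n):
    if s[i,4]<60: continue
    m=l==i; r=cv2.minAreaRect(np.argwhere(m)[:,::-1].astype(np.float32)); q=ray(C,cv2.boxPoints(r),0.012)[:,:2]
    print(c[i].round(),s[i,4],"world",np.median(P[m],0).round(3),"zmax",np.percentile(P[m][:,2],97).round(3),"sides",np.linalg.norm(q[1]-q[0]).round(3),np.linalg.norm(q[2]-q[1]).round(3))
cr=np.hstack([cv2.resize(bgr[235:310,340:450],None,fx=4,fy=4,interpolation=3),cv2.resize(bgr[200:275,270:390][:,:],None,fx=3,fy=4)])
cv2.imwrite("pics/crop1.png",cv2.resize(bgr[195:310,210:450],None,fx=3.3,fy=3.3,interpolation=cv2.INTER_CUBIC))
E
```

```text
[169. 201.] 222 world [0.624 0.501 0.031] zmax 0.062 sides 0.06 0.043
[247. 197.] 61 world [0.639 0.28  0.033] zmax 0.059 sides 0.048 0.012
[435. 205.] 556 world [ 0.611 -0.269  0.03 ] zmax 0.036 sides 0.036 0.145
[211. 217.] 323 world [0.583 0.381 0.029] zmax 0.036 sides 0.054 0.071
[334. 224.] 2442 world [0.557 0.026 0.014] zmax 0.085 sides 0.269 0.09
[476. 244.] 607 world [ 0.495 -0.377  0.034] zmax 0.039 sides 0.081 0.07
[133. 257.] 181 world [0.468 0.598 0.028] zmax 0.04 sides 0.087 0.026
[426. 273.] 403 world [ 0.414 -0.234  0.018] zmax 0.024 sides 0.161 0.021
[175. 266.] 248 world [0.439 0.477 0.024] zmax 0.029 sides 0.071 0.029
[376. 279.] 242 world [ 0.4   -0.092  0.014] zmax 0.019 sides 0.016 0.125
[236. 282.] 430 world [0.392 0.298 0.048] zmax 0.056 sides 0.067 0.054
[325. 281.] 381 world [0.394 0.053 0.039] zmax 0.044 sides 0.089 0.048
```

View pics/crop1.png

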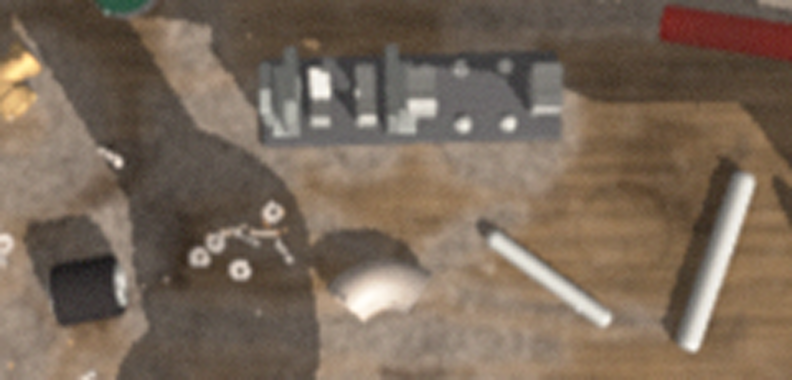

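The crop shows two bars. The smaller is at crop (550,280), 16x125 mm. The larger is at (717,262), 21x161 mm. The larger matches the 20x160 mm axle, lying about 10 mm up at about (0.41,-0.23), so that's the one. I'll move the wrist camera over the axle and stand.

>>> jog_arm([
  [[10,-8,0],[0,0,1],100],
  [[19.5,-15.3,0],[0,0,1.7],100],
  [[19.5,-15.3,0],[0,0,1.7],100],
  [[19.5,-15.3,0],[0,0,1.7],100],
  [[19.5,-15.3,0],[0,0,1.7],100],
  [[19.5,-15.3,0],[0,0,1.7],100],
  [[19.5,-15.3,0],[0,0,1.7],100],
  [[19.5,-15.3,0],[0,0,1.7],100],
])

```text
time: 1.1
tool_pos: [0.4573, -0.2132, 0.231]
tool_rot: [0.0, 1.0, -0.0, 0.0]
contact_force: [1.2, -0.3, -0.2]
gripper_width: 1.0
grasp_force: 0.0
```

Run:
```python
from h import *
s=state(); print(s["time"],s["tool_pos"],s["tool_rot"])
```

```text
1.1 [ 0.45725938 -0.2132344   0.23101548] [ 5.75952083e-05  9.99999945e-01 -3.25116109e-04  8.09546731e-06]
```

>>> jog_arm([
  [[2,-2,0],[0,0,0],100],
  [[3,-4,0],[0,0,0],100],
  [[3,-4,0],[0,0,0],100],
  [[3,-4,0],[0,0,0],100],
])

```text
time: 1.6
tool_pos: [0.5313, -0.115, 0.2308]
tool_rot: [0.0, 1.0, 0.0, -0.001]
contact_force: [-0.5, 0.3, 0.3]
gripper_width: 1.002
grasp_force: 0.0
```

Run:
```python
from h import *
s=state(); p,d=grab_frame("wrist"); np.savez("pics/w1.npz",p=p,d=d,tp=s["tool_pos"],tr=s["tool_rot"]); cv2.imwrite("pics/w1.png",p[:,:,::-1])
print(s["time"],s["tool_pos"],s["tool_rot"])
C=cam("wrist",s); P=cloud(C,d); print(P[300,400])
```

```text
1.6 [ 0.53127686 -0.11504275  0.23076368] [ 6.54712933e-05  9.99999846e-01  1.04627625e-04 -5.40830030e-04]
[ 0.3347045  -0.22931957 -0.00057181]
```

View pics/w1.png

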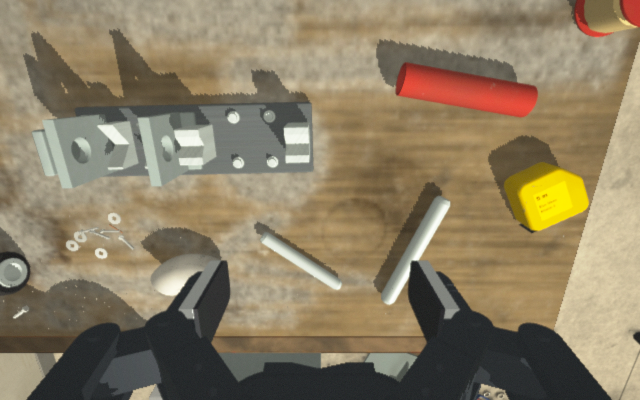

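The wrist view shows the stand base at x 75–312, y 103–175, with the stop on the left and the outer V-block at (297,143). The axle runs from (443,200) to (389,300), and the roller is at the left edge (12,272). I'll measure these now.

```bash
cat > meas.py <<'E'
from h import *
def bar(P,ctr,zlo,zhi,r=0.12):
    "centre, direction angle, length, width of points near ctr"
    m=(P[...,2]>zlo)&(P[...,2]<zhi)&(np.hypot(P[...,0]-ctr[0],P[...,1]-ctr[1])<r)
    n,l,s,c=cv2.connectedComponentsWithStats(m.astype(np.uint8)); i=1+np.argmax(s[1:,4]); X=P[l==i]
    (cx,cy),(w,h),_=cv2.minAreaRect(X[:,:2].astype(np.float32))
    u=np.linalg.svd(X[:,:2]-X[:,:2].mean(0),full_matrices=False)[2][0]
    return X,(cx,cy),np.degrees(np.arctan2(u[1],u[0])),(w,h)
def stand(P,col):
    "base top z=12: fit the rims"
    m=(abs(P[...,2]-0.012)<0.004)&(col.max(-1)<120)&(abs(P[...,0]-0.557)<0.08)&(abs(P[...,1]-0.026)<0.17)
    m=cv2.morphologyEx(m.astype(np.uint8),cv2.MORPH_OPEN,np.ones((3,3)))
    n,l,s,c=cv2.connectedComponentsWithStats(m); i=1+np.argmax(s[1:,4]); X=P[l==i]
    return X,cv2.minAreaRect(X[:,:2].astype(np.float32))
E
python3 - <<'E'
from meas import *
a=np.load("pics/w1.npz"); C=cam("wrist",dict(tool_pos=a["tp"],tool_rot=a["tr"])); P=cloud(C,a["d"])
X,c,an,wh=bar(P,(0.414,-0.234),0.006,0.03); print("axle",c,an,wh,np.percentile(X[:,2],98))
X,r=stand(P,a["p"]); print("base",r,len(X), np.median(X[:,2]))
# upper features: plates/V-block tops
for n,zl,zh in [("plates",0.081,0.087),("vrims",0.0535,0.058),("stop",0.072,0.078)]:
    m=(P[...,2]>zl)&(P[...,2]<zh)&(abs(P[...,0]-0.557)<0.06)&(abs(P[...,1]-0.026)<0.16)
    k,l,s,cc=cv2.connectedComponentsWithStats(m.astype(np.uint8))
    for i in range(1,k):
        if s[i,4]>25: Y=P[l==i]; print(n,s[i,4],Y.min(0).round(4),Y.max(0).round(4))
E
```

```text
axle (0.4165104031562805, -0.23585942387580872) 157.4807419890045 (0.019438711926341057, 0.16011133790016174) 0.020187499176601217
base ((0.5766741633415222, 0.026290051639080048), (0.0506502203643322, 0.26086878776550293), 0.034774258732795715) 3044 0.011309440988437447
plates 834 [0.5279 0.0355 0.081 ] [0.5916 0.0481 0.0858]
plates 879 [0.5258 0.1213 0.081 ] [0.5898 0.1344 0.0856]
vrims 57 [0.5698 0.0365 0.0535] [0.5914 0.0417 0.058 ]
vrims 80 [0.5679 0.1219 0.0536] [0.5896 0.1296 0.0579]
vrims 228 [ 0.5707 -0.1032  0.0535] [ 0.5809 -0.08    0.0574]
vrims 235 [0.5678 0.0049 0.0535] [0.578  0.0297 0.0571]
vrims 205 [ 0.5443 -0.1039  0.0535] [ 0.5556 -0.0804  0.057 ]
vrims 234 [0.5422 0.0041 0.0535] [0.5537 0.0284 0.0574]
vrims 61 [0.5284 0.0355 0.0535] [0.5506 0.0446 0.0579]
vrims 80 [0.5261 0.121  0.0536] [0.5486 0.1333 0.058 ]
stop 213 [0.5282 0.0356 0.072 ] [0.5918 0.0416 0.078 ]
stop 325 [0.5259 0.121  0.072 ] [0.5893 0.1247 0.078 ]
stop 521 [0.5354 0.1431 0.072 ] [0.5791 0.155  0.0764]
```

>>> jog_arm([
  [[-2.5,2.5,1],[0,0,1.2],100],
  [[-4.59,4.83,2.5],[0,0,2.5],100],
  [[-4.59,4.83,4],[0,0,2.81],100],
  [[-4.59,4.83,6],[0,0,2.81],100],
  [[-4.59,4.83,7],[0,0,2.81],100],
  [[-4.59,4.83,7],[0,0,2.81],100],
])

```text
time: 2.4
tool_pos: [0.4139, -0.2358, 0.0538]
tool_rot: [-0.001, 0.98, -0.197, -0.003]
contact_force: [0.5, 0.6, 0.2]
gripper_width: 1.002
grasp_force: 0.0
```

Run:
```python
from meas import *
s=state(); print(s["joint_pos"].round(2)); p,d=grab_frame("wrist")
P=cloud(cam("wrist",s),d); X,c,an,wh=bar(P,(0.4165,-0.236),0.006,0.022); print(c,an,wh,s["tool_pos"],s["tool_rot"].round(4))
```

```text
[-0.67 -0.12  2.09 -0.    1.17  1.29]
(0.4157623052597046, -0.2370927929878235) 157.69329296822167 (0.02006295509636402, 0.1596928983926773) [ 0.41394903 -0.23576822  0.05384865] [-0.0012  0.9805 -0.1967 -0.0025]
```

>>> jog_arm([
  [[0.09,0,1.2],[0,0,0],100],
  [[0.09,0,1.8],[0,0,0],100],
  [[0.09,0,2.02],[0,0,0],100],
  [[0.09,0,2.02],[0,0,0],60],
  [[0.09,0,2.02],[0,0,0],10],
  [[0.09,0,2.02],[0,0,0],10],
  [[0.09,0,2.02],[0,0,0],10],
  [[0.09,0,2.02],[0,0,0],10],
])

```text
time: 3.45
tool_pos: [0.4192, -0.2372, 0.0067]
tool_rot: [0.0, 0.981, -0.195, 0.0]
contact_force: [-1.1, 0.2, 4.8]
gripper_width: 0.206
grasp_force: 58.9
```

>>> jog_arm([
  [[0,0,-0.5],[0,0,0],10],
  [[0,0,-2],[0,0,0],10],
  [[0,0,-4],[0,0,0],10],
  [[0,0,-5.2],[0,0,0],10],
  [[0,0,-5.2],[0,0,0],10],
])

```text
time: 4.08
tool_pos: [0.4203, -0.2377, 0.1387]
tool_rot: [0.001, 0.981, -0.195, 0.003]
contact_force: [0.0, 0.6, -3.8]
gripper_width: 0.202
grasp_force: 58.9
```

Run:
```python
from meas import *
s=state(); p,d=grab_frame("wrist"); cv2.imwrite("pics/w2.png",p[:,:,::-1])
print(s["tool_pos"],s["tool_rot"].round(4))
p,d=grab_frame("scene"); P=cloud(cam("scene"),d)
m=(np.hypot(P[...,0]-.417,P[...,1]+.237)<.12)&(P[...,2]>.1)&(P[...,2]<.18); print(m.sum())
```

```text
[ 0.42026424 -0.23774792  0.1386701 ] [ 0.0013  0.9808 -0.1952  0.0027]
408
```

View pics/w2.png

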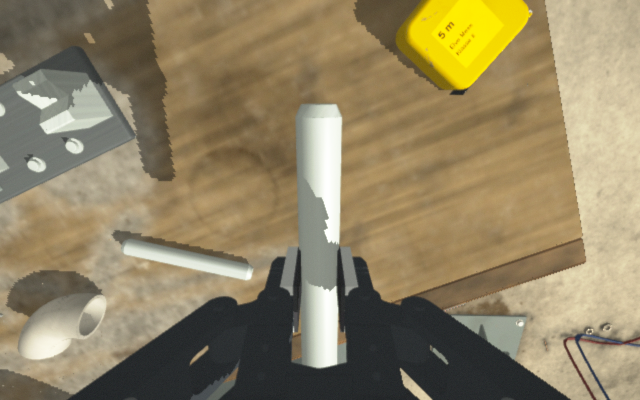

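The axle is held along the tool's x axis, with its front end at (320,104). I'll measure how it sits in the tool frame.

```bash
cat > held.py <<'E'
from meas import *
def held():
    s=state(); p,d=grab_frame("wrist")
    H=camera_params("wrist")["hand_eye"]; K,_,_=cam("wrist",s)
    T=cloud((K,H[:3,:3],H[:3,3]),d)   # tool coords
    m=(T[...,2]>-.06)&(T[...,2]<.03)&(abs(T[...,1])<.013)&(T[...,0]>.018)&(T[...,0]<.1)
    X=T[m]; print("x range",np.percentile(X[:,0],[1,99.5]).round(4))
    for lo in np.arange(.02,.08,.01):
        Y=X[(X[:,0]>=lo)&(X[:,0]<lo+.01)]
        if len(Y)>20: print(lo.round(3),"ymid",((Y[:,1].min()+Y[:,1].max())/2).round(4),"w",np.ptp(Y[:,1]).round(4),"ztop",np.percentile(Y[:,2],5).round(4))
    print(s["tool_pos"],s["tool_rot"].round(4))
E
python3 -c "from held import *; held()"
```

```text
x range [0.0188 0.0771]
0.02 ymid 0.0003 w 0.0196 ztop -0.013
0.03 ymid 0.0 w 0.0195 ztop -0.0131
0.04 ymid 0.0003 w 0.0198 ztop -0.0131
0.05 ymid 0.0 w 0.0198 ztop -0.0131
0.06 ymid 0.0001 w 0.02 ztop -0.0131
0.07 ymid 0.0001 w 0.0197 ztop -0.0126
[ 0.41809289 -0.23610785  0.13445771] [-5.000e-04  9.808e-01 -1.952e-01 -8.000e-04]
```

>>> jog_arm([
  [[0.5,-1.2,0],[0,0,-1.2],10],
  [[0.8,-2.5,0],[0,0,-2.5],10],
  [[1.1,-4,0],[0,0,-3.8],10],
  [[1.5,-5.5,0],[0,0,-5.1],10],
  [[1.9,-7,0],[0,0,-6.4],10],
  [[2.2,-8,0],[0,0,-7.7],10],
  [[2.5,-8.6,0],[0,0,-9],10],
  [[2.54,-8.92,0],[0,0,-10.3],10],
])

```text
time: 5.22
tool_pos: [0.5618, -0.0539, 0.1326]
tool_rot: [-0.002, 0.865, 0.502, -0.002]
contact_force: [-1.0, 0.2, -3.3]
gripper_width: 0.2
grasp_force: 59.1
```

```bash
python3 -c "
from h import *
s=state();q=s['tool_rot'];M=R.from_quat(np.r_[q[1:],q[0]]).as_matrix();print(s['tool_pos'],q,np.degrees(np.arctan2(M[1,0],M[0,0])))"
```

```text
[ 0.56180733 -0.05389589  0.1325819 ] [-0.00180838  0.86478494  0.50213589 -0.00181405] 60.28322597602297
```

Remaining yaw is 91.2 − 60.2 ≈ 31°, so −3.87 units. I'll turn that and let it settle.

>>> jog_arm([
  [[0,0,0],[0,0,-1.3],10],
  [[0,0,0],[0,0,-2.6],10],
  [[0,0,0],[0,0,-3.87],10],
  [[0,0,0],[0,0,-3.87],10],
  [[0,0,0],[0,0,-3.87],10],
  [[0,0,0],[0,0,-3.87],10],
])

```text
time: 5.98
tool_pos: [0.5625, -0.055, 0.1352]
tool_rot: [-0.0, 0.702, 0.712, -0.0]
contact_force: [-0.2, 0.1, -2.6]
gripper_width: 0.201
grasp_force: 59.1
```

Run:
```python
from held import *
held(); s=state(); q=s['tool_rot'];M=R.from_quat(np.r_[q[1:],q[0]]).as_matrix();print(np.degrees(np.arctan2(M[1,0],M[0,0])),s["time"])
p,d=grab_frame("wrist"); P=cloud(cam("wrist",s),d)
for n,zl,zh in [("plates",0.081,0.087),("vrims",0.0535,0.058)]:
    m=(P[...,2]>zl)&(P[...,2]<zh)&(abs(P[...,0]-0.557)<0.06)&(abs(P[...,1]-0.026)<0.16)
    k,l,st,cc=cv2.connectedComponentsWithStats(m.astype(np.uint8))
    for i in range(1,k):
        if st[i,4]>60: Y=P[l==i]; print(n,st[i,4],Y.min(0).round(4),Y.max(0).round(4))
```

```text
x range [0.0187 0.0784]
0.02 ymid -0.0013 w 0.0198 ztop -0.0129
0.03 ymid -0.0016 w 0.0197 ztop -0.0129
0.04 ymid -0.0013 w 0.0196 ztop -0.013
0.05 ymid -0.0015 w 0.0198 ztop -0.013
0.06 ymid -0.0017 w 0.0196 ztop -0.0131
0.07 ymid -0.0014 w 0.0199 ztop -0.0127
[ 0.56254488 -0.05498482  0.13517844] [-4.000e-04  7.024e-01  7.118e-01 -3.000e-04]
90.7853005302501 6.025
plates 2133 [0.5272 0.0363 0.0811] [0.5913 0.0472 0.0856]
vrims 281 [0.5416 0.0047 0.0536] [0.5518 0.0285 0.0576]
vrims 286 [0.5672 0.0052 0.0535] [0.5779 0.0289 0.0572]
```

>>> jog_arm([
  [[0,0.02,1],[0,0,-0.05],10],
  [[0,0.02,2],[0,0,-0.05],10],
  [[0,0.02,2.6],[0,0,-0.05],10],
  [[0,0.02,2.9],[0,0,-0.05],10],
  [[0,0.02,3.1],[0,0,-0.05],10],
  [[0,0.02,3.1],[0,0,-0.05],10],
  [[0,0.02,3.1],[0,0,-0.05],10],
])

```text
time: 6.95
tool_pos: [0.564, -0.0552, 0.0591]
tool_rot: [0.001, 0.699, 0.715, 0.0]
contact_force: [0.1, -0.3, -3.4]
gripper_width: 0.206
grasp_force: 59.2
```

>>> jog_arm([
  [[0,0,0.06],[0,0,0],10],
  [[0,0,0.1],[0,0,0],10],
  [[0,0,0.1],[0,0,0],10],
])

```text
time: 7.32
tool_pos: [0.5641, -0.0552, 0.0581]
tool_rot: [0.0, 0.699, 0.715, 0.0]
contact_force: [-4.0, 0.9, 7.2]
gripper_width: 0.205
grasp_force: 60.3
```

>>> jog_arm([
  [[0,-0.04,0.05],[0,0,0],10],
  [[0,-0.04,0.05],[0,0,0],35],
  [[0,-0.04,0.05],[0,0,0],60],
  [[0,-0.04,0.05],[0,0,0],80],
  [[0,-0.04,-2],[0,0,0],100],
  [[0,-0.04,-4],[0,0,0],100],
  [[-3,-0.04,-5],[0,0,0],100],
  [[-3,-0.04,-5],[0,0,0],100],
])

```text
time: 8.32
tool_pos: [0.5651, -0.1326, 0.1834]
tool_rot: [0.002, 0.7, 0.714, 0.001]
contact_force: [-0.0, 0.6, 0.0]
gripper_width: 0.996
grasp_force: 0.0
```

Run:
```python
from meas import *
s=state(); p,d=grab_frame("wrist"); cv2.imwrite("pics/w3.png",p[:,:,::-1]); P=cloud(cam("wrist",s),d)
print(s["tool_pos"],s["time"])
m=(P[...,2]>.061)&(P[...,2]<.08)&(abs(P[...,0]-.561)<.02)&(P[...,1]<.03)&(P[...,1]>-.15); X=P[m]
print(X[:,1].min(),X[:,1].max(),np.percentile(X[:,2],98))
for y in np.arange(-.13,.02,.03):
    Y=X[abs(X[:,1]-y)<.005]; print(y, (Y[:,0].min()+Y[:,0].max())/2 if len(Y) else None, Y[:,2].max() if len(Y) else None)
```

```text
[ 0.56512197 -0.13259316  0.18336552] 8.325
-0.13680681015206841 0.013295445350704871 0.0702501024888752
-0.13 0.5628223227577815 0.07072934454411023
-0.1 0.562360041381569 0.07076331126849406
-0.07 0.5617960002038207 0.07114692762598379
-0.04000000000000001 0.5609484947224107 0.0708694204855429
-0.010000000000000009 0.5604702930955853 0.07150909172724018
```

View pics/w3.png

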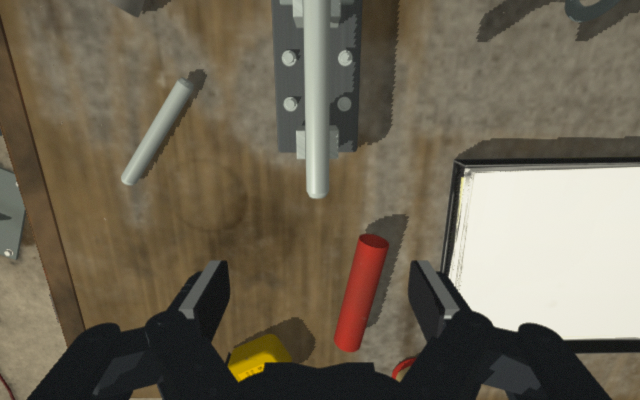

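The axle lies in the V-blocks with its top at 70.5 mm and its centre at y_s ≈ −82 mm; its tail is at (318,195). Next is the roller.

>>> jog_arm([
  [[2,-0.8,-0.5],[0,0,0],100],
  [[4.4,-1.7,-0.5],[0,0,0],100],
  [[6.7,-2.6,-0.5],[0,0,0],100],
  [[9,-3.5,-0.5],[0,0,0],100],
  [[11.3,-4.4,-0.5],[0,0,0],100],
  [[13.6,-5.3,-0.5],[0,0,0],100],
  [[15.8,-6.2,-0.5],[0,0,0],100],
  [[17.7,-6.9,-0.5],[0,0,0],100],
])

```text
time: 9.38
tool_pos: [0.3794, 0.3106, 0.1919]
tool_rot: [-0.001, 0.699, 0.715, -0.001]
contact_force: [1.3, -0.6, 0.4]
gripper_width: 1.002
grasp_force: 0.0
```

>>> jog_arm([
  [[0,0,0],[0,0,0],100],
  [[0,0,0],[0,0,0],100],
])

```text
time: 9.62
tool_pos: [0.3811, 0.3085, 0.1921]
tool_rot: [-0.0, 0.699, 0.715, -0.001]
contact_force: [-0.1, -0.2, 0.5]
gripper_width: 1.0
grasp_force: 0.0
```

Run:
```python
from meas import *
s=state(); p,d=grab_frame("wrist"); cv2.imwrite("pics/w4.png",p[:,:,::-1]); P=cloud(cam("wrist",s),d)
q=s['tool_rot'];M=R.from_quat(np.r_[q[1:],q[0]]).as_matrix()
print(s["tool_pos"],s["time"],s["joint_pos"].round(2),np.degrees(np.arctan2(M[1,0],M[0,0])))
for zl in (.008,.03,.04):
    X,c,an,wh=bar(P,(.392,.298),zl,.06,.06); r=cv2.minAreaRect(X[:,:2].astype(np.float32)); print(zl,r,an,np.percentile(X[:,2],98),len(X))
t=X[X[:,2]>.05]; print(cv2.minAreaRect(t[:,:2].astype(np.float32)), cv2.fitLine(t[:,:2].astype(np.float32),cv2.DIST_L2,0,.01,.01).ravel())
```

```text
[0.38105419 0.30847796 0.19209991] 9.625 [ 0.53 -0.25  1.96 -0.    1.43  0.51] 91.3028187256345
0.008 ((0.39130061864852905, 0.30319923162460327), (0.05394987016916275, 0.057584214955568314), 10.039676666259766) -79.32934045493529 0.053585859681697226 3270
0.03 ((0.39131665229797363, 0.3032107949256897), (0.05273409187793732, 0.057479098439216614), 10.33147144317627) -79.81534770773924 0.05361072992341085 3047
0.04 ((0.39098718762397766, 0.30312833189964294), (0.04629223048686981, 0.057321254163980484), 10.6076078414917) -80.09197574898131 0.053665796855923736 2626
((0.3917939364910126, 0.301843523979187), (0.02834627591073513, 0.05434044450521469), 12.014581680297852) [ 0.17811295 -0.98401004  0.39154992  0.30285436]
```

View pics/w4.png

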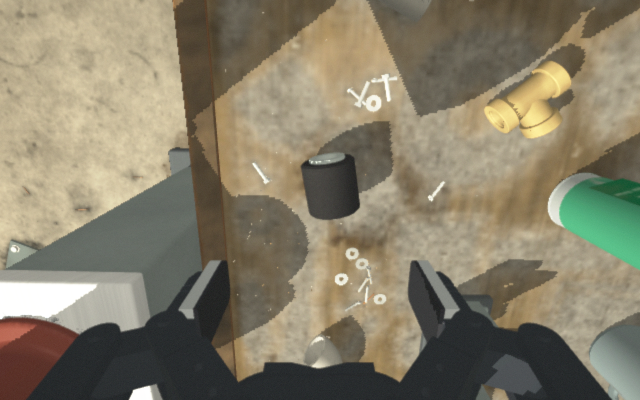

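Roller confirmed at (330,185): top at 54 mm, 54 mm wide, bore axis at 100°. I'll grasp it.

>>> jog_arm([
  [[-0.23,0.4,1],[0,0,-1.1],100],
  [[-0.23,0.4,3],[0,0,-1.1],100],
  [[-0.23,0.4,4.5],[0,0,-1.1],100],
  [[-0.23,0.4,5],[0,0,-1.1],100],
  [[-0.23,0.4,5],[0,0,-1.1],100],
])

```text
time: 10.3
tool_pos: [0.3921, 0.3023, 0.068]
tool_rot: [-0.0, 0.643, 0.766, -0.001]
contact_force: [0.3, 0.9, 0.6]
gripper_width: 1.0
grasp_force: 0.0
```

Run:
```python
from meas import *
s=state(); p,d=grab_frame("wrist")
H=camera_params("wrist")["hand_eye"]; K,_,_=cam("wrist",s); T=cloud((K,H[:3,:3],H[:3,3]),d); P=cloud(cam("wrist",s),d)
m=(P[...,2]>.03)&(P[...,2]<.056)&(abs(T[...,0])<.06)&(abs(T[...,1])<.036); X=T[m]; r=cv2.minAreaRect(X[:,:2].astype(np.float32)); print(r,len(X),s["tool_pos"])
print(np.percentile(X[:,0],[.5,99.5]),np.percentile(X[:,1],[.5,99.5]))
```

```text
((0.0009917095303535461, -0.0004983153194189072), (0.05245642364025116, 0.05796608701348305), 89.787841796875) 7876 [0.39212009 0.30228156 0.06799484]
[-0.02602861  0.02959964] [-0.02575121  0.02457886]
```

>>> jog_arm([
  [[0,0,1.3],[0,0,0],100],
  [[0,0,2.2],[0,0,0],100],
  [[0,0,2.48],[0,0,0],100],
  [[0,0,2.48],[0,0,0],70],
  [[0,0,2.48],[0,0,0],50],
  [[0,0,2.48],[0,0,0],45],
  [[0,0,2.48],[0,0,0],45],
])

```text
time: 11.22
tool_pos: [0.3935, 0.3039, 0.0083]
tool_rot: [0.001, 0.642, 0.766, 0.002]
contact_force: [-0.9, -0.5, 6.7]
gripper_width: 0.618
grasp_force: 64.1
```

>>> jog_arm([
  [[0,0,-0.5],[0,0,0],45],
  [[0,0,-2],[0,0,0],45],
  [[0,0,-4],[0,0,0],45],
  [[0,0,-6],[0,0,0],45],
  [[0,0,-6],[0,0,0],45],
  [[0,0,-6],[0,0,0],45],
])

```text
time: 11.98
tool_pos: [0.3911, 0.3026, 0.1553]
tool_rot: [-0.0, 0.642, 0.766, -0.001]
contact_force: [-0.2, -0.3, -3.8]
gripper_width: 0.614
grasp_force: 64.2
```

```bash
cat > hr.py <<'E'
from meas import *
def hr():
    s=state(); p,d=grab_frame("wrist")
    q=s['tool_rot'];M=R.from_quat(np.r_[q[1:],q[0]]).as_matrix()
    print(s["time"],s["tool_pos"],"yaw",np.degrees(np.arctan2(M[1,0],M[0,0])),"z axis",M[:,2].round(3))
    H=camera_params("wrist")["hand_eye"]; K,_,_=cam("wrist",s); T=cloud((K,H[:3,:3],H[:3,3]),d)
    m=(T[...,2]>-.06)&(T[...,2]<.0)&(T[...,0]>-.01)&(T[...,0]<.06)&(abs(T[...,1])<.023); X=T[m]
    print("front x",np.percentile(X[:,0],[99,99.8]),"ztop",np.percentile(X[:,2],2))
    for x in (.014,.02,.026):
        Y=X[abs(X[:,0]-x)<.003]; Y=Y[Y[:,2]<-.03]; print(x,len(Y),"z",np.percentile(Y[:,2],2).round(4),"y of top",Y[Y[:,2]<np.percentile(Y[:,2],25),1].mean().round(4))
    return s,p,d
E
python3 -c "from hr import *; hr()"
```

```text
11.975 [0.39112812 0.30257947 0.15525384] yaw 100.04798669729115 z axis [-0.002 -0.001 -1.   ]
front x [0.02834926 0.02854521] ztop -0.04491064649865389
0.014 1522 z -0.0452 y of top -0.0009
0.02 1606 z -0.0451 y of top -0.0011
0.026 2613 z -0.0442 y of top -0.0015
```

>>> jog_arm([
  [[-1.8,0.95,0],[0,0,0.2],45],
  [[-3.8,2,0],[0,0,0.4],45],
  [[-5.8,3.1,0],[0,0,0.6],45],
  [[-7.8,4.1,0],[0,0,0.9],45],
  [[-9.2,4.9,0],[0,0,1.11],45],
  [[-9.7,5.13,0],[0,0,1.11],45],
  [[-9.7,5.13,0],[0,0,1.11],45],
  [[-9.7,5.13,0],[0,0,1.11],45],
])

```text
time: 13.02
tool_pos: [0.5594, 0.0877, 0.1552]
tool_rot: [-0.001, 0.699, 0.715, -0.001]
contact_force: [1.3, 0.3, -3.1]
gripper_width: 0.616
grasp_force: 64.3
```

Run:
```python
from hr import *
s,p,d=hr(); P=cloud(cam("wrist",s),d); print(s["time"])
for n,zl,zh in [("plates",0.081,0.087),("stop",0.072,0.078)]:
    m=(P[...,2]>zl)&(P[...,2]<zh)&(abs(P[...,0]-0.557)<0.06)&(P[...,1]<.17)&(P[...,1]>.02)
    k,l,st,cc=cv2.connectedComponentsWithStats(m.astype(np.uint8))
    for i in range(1,k):
        if st[i,4]>100: Y=P[l==i]; print(n,st[i,4],np.percentile(Y,1,axis=0).round(4),np.percentile(Y,99,axis=0).round(4))
```

```text
13.025 [0.55937234 0.08769748 0.1552052 ] yaw 91.2396624924594 z axis [-0.002  0.    -1.   ]
front x [0.02818814 0.02839219] ztop -0.04493416355879739
0.014 1538 z -0.0452 y of top -0.0004
0.02 1629 z -0.045 y of top -0.0013
0.026 2557 z -0.044 y of top -0.0012
13.025
plates 1401 [0.5258 0.1223 0.0817] [0.5887 0.1331 0.0848]
stop 892 [0.5354 0.1445 0.0722] [0.578  0.1547 0.0757]
stop 105 [0.5446 0.1324 0.072 ] [0.5882 0.1336 0.0775]
```

>>> jog_arm([
  [[-0.05,0,1],[0,0,0],45],
  [[-0.05,0,2],[0,0,0],45],
  [[-0.05,0,3],[0,0,0],45],
  [[-0.05,0,3.8],[0,0,0],45],
  [[-0.05,0,4.2],[0,0,0],45],
  [[-0.05,0,4.4],[0,0,0],45],
  [[-0.05,0,4.5],[0,0,0],45],
  [[-0.05,0,4.5],[0,0,0],45],
])

```text
time: 14.08
tool_pos: [0.5612, 0.0854, 0.0444]
tool_rot: [0.0, 0.7, 0.714, 0.0]
contact_force: [-0.1, -0.3, -3.6]
gripper_width: 0.616
grasp_force: 64.3
```

>>> jog_arm([
  [[0,-0.04,0.06],[0,0,0],45],
  [[0,-0.04,0.1],[0,0,0],45],
  [[0,-0.04,0.1],[0,0,0],45],
])

```text
time: 14.45
tool_pos: [0.56, 0.0854, 0.0423]
tool_rot: [0.0, 0.7, 0.714, 0.0]
contact_force: [-2.5, -0.2, 2.9]
gripper_width: 0.611
grasp_force: 65.0
```

>>> jog_arm([
  [[0,-0.03,0.05],[0,0,0],60],
  [[0,-0.03,0.05],[0,0,0],75],
  [[0,-0.03,0.05],[0,0,0],90],
  [[0,-0.03,-0.5],[0,0,0],95],
  [[0,-0.03,-2.5],[0,0,0],95],
  [[0,-0.03,-4.5],[0,0,0],95],
  [[-2,-0.03,-6],[0,0,0],95],
  [[-3,-0.03,-6],[0,0,0],95],
])

```text
time: 15.45
tool_pos: [0.5632, 0.0087, 0.1976]
tool_rot: [0.004, 0.7, 0.714, 0.003]
contact_force: [0.3, 1.0, -0.1]
gripper_width: 0.952
grasp_force: 0.0
```

Run:
```python
from meas import *
s=state(); p,d=grab_frame("wrist"); cv2.imwrite("pics/w5.png",p[:,:,::-1]); P=cloud(cam("wrist",s),d)
print(s["tool_pos"],s["time"])
m=(P[...,2]>.07)&(P[...,2]<.095)&(P[...,1]>.05)&(P[...,1]<.119)&(abs(P[...,0]-.559)<.035); X=P[m]
print(len(X),np.percentile(X,[1,99],axis=0).round(4))
for y in (.065,.075,.085,.095,.105):
    Y=X[abs(X[:,1]-y)<.004]; 
    if len(Y): print(y,Y[Y[:,2]>.08,0].mean().round(4),np.percentile(Y[:,2],98).round(4))
m=(P[...,2]>.063)&(P[...,2]<.08)&(abs(P[...,0]-.561)<.015)&(P[...,1]<.034)&(P[...,1]>-.15); X=P[m]; print("axle y",X[:,1].min(),X[:,1].max())
```

```text
[0.56321281 0.00870707 0.19761662] 15.45
4501 [[0.5341 0.0545 0.0705]
 [0.5824 0.1125 0.0875]]
0.065 0.5589 0.0872
0.075 0.5582 0.0873
0.085 0.5587 0.0871
0.095 0.5583 0.0874
0.105 0.558 0.0872
axle y -0.13663193722054834 0.02364565619522882
```

View pics/w5.png

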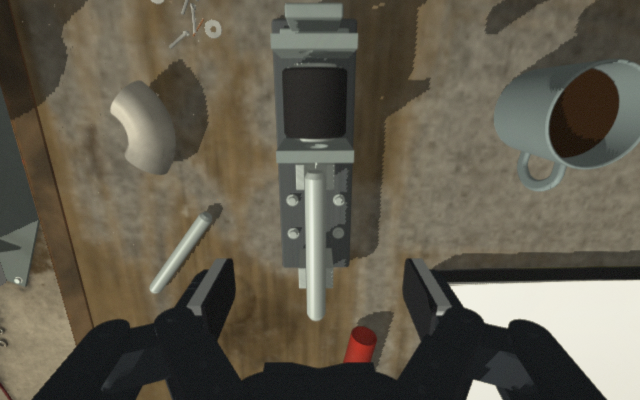

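The roller is seated between the plates at (316,103), with its centre at 60 mm. The axle is in the Vs from (315,175) to (316,318). I'll go behind the tail with the fingers shut.

>>> jog_arm([
  [[-2.3,0,0],[0,0,0],60],
  [[-4.6,0,0],[0,0,0],20],
  [[-6.6,0,0],[0,0,0],0],
  [[-7.2,0,0],[0,0,0],0],
  [[-7.2,0,0],[0,0,0],0],
  [[-7.2,0,0],[0,0,0],0],
  [[-7.2,0,0],[0,0,0],0],
  [[-7.2,0,0],[0,0,0],0],
])

```text
time: 16.5
tool_pos: [0.5642, -0.1686, 0.1914]
tool_rot: [-0.0, 0.699, 0.715, 0.0]
contact_force: [-1.3, 0.4, 0.0]
gripper_width: 0.002
grasp_force: 0.0
```

```bash
python3 -c "
from h import *
s=state();q=s['tool_rot'];M=R.from_quat(np.r_[q[1:],q[0]]).as_matrix();print(s['tool_pos'],M[:,2],np.degrees(np.arctan2(M[1,0],M[0,0])))"
```

```text
[ 0.56419703 -0.16857709  0.19135651] [ 4.91732806e-05  1.02918227e-04 -9.99999993e-01] 91.25048612590396
```

>>> jog_arm([
  [[0,0,1.5],[0,0,0],0],
  [[0,0,3.2],[0,0,0],0],
  [[0,0,4.6],[0,0,0],0],
  [[0,0,5.2],[0,0,0],0],
  [[0,0,5.2],[0,0,0],0],
  [[0,0,5.2],[0,0,0],0],
  [[0,0,5.2],[0,0,0],0],
])

```text
time: 17.38
tool_pos: [0.5654, -0.1701, 0.0633]
tool_rot: [0.002, 0.7, 0.714, 0.001]
contact_force: [-0.1, 0.5, 0.0]
gripper_width: 0.002
grasp_force: 0.0
```

>>> jog_arm([
  [[0.5,-0.04,0.05],[0,0,0],0],
  [[1,-0.04,0.05],[0,0,0],0],
  [[1.4,-0.04,0.05],[0,0,0],0],
  [[1.8,-0.04,0.05],[0,0,0],0],
  [[2.2,-0.04,0.05],[0,0,0],0],
  [[2.6,-0.04,0.05],[0,0,0],0],
  [[3,-0.04,0.05],[0,0,0],0],
  [[3,-0.04,0.05],[0,0,0],0],
])

```text
time: 18.38
tool_pos: [0.5612, -0.0929, 0.0595]
tool_rot: [-0.001, 0.7, 0.715, 0.001]
contact_force: [0.5, -0.2, -0.2]
gripper_width: 0.0
grasp_force: 0.0
```

```bash
cat > ax.py <<'E'
from meas import *
def ax():
    for n in ("wrist","top"):
        s=state(); p,d=grab_frame(n); P=cloud(cam(n,s),d)
        if n=="wrist": cv2.imwrite("pics/wx%d.png"%(s["time"]*100),p[:,:,::-1])
        m=(P[...,2]>.063)&(P[...,2]<.076)&(abs(P[...,0]-.561)<.014)&(P[...,1]<.034)&(P[...,1]>-.16)
        X=P[m]; print(n,len(X),np.percentile(X[:,1],[0,1,50,99]).round(4) if len(X) else "", s["tool_pos"],s["contact_force"])
        m=(P[...,2]>.076)&(P[...,2]<.095)&(P[...,1]>.05)&(P[...,1]<.119)&(abs(P[...,0]-.559)<.035); X=P[m]; 
        if len(X): print("roller",np.percentile(X,[1,99],axis=0).round(4))
E
python3 -c "from ax import *; ax()"; ls pics
```

```text
wrist 10469 [-0.0869 -0.0858 -0.0193  0.0218] [ 0.56119458 -0.09291095  0.05948545] [ 0.53310915 -0.24634236 -0.23271577]
top 176 [-0.0799 -0.0751 -0.0043  0.0325] [ 0.5611685  -0.09325118  0.05944622] [ 0.08368347  0.67730008 -0.47670367]
roller [[0.5367 0.0575 0.0764]
 [0.5792 0.1106 0.0911]]
crop1.png
scene0.npz
scene0.png
top0.npz
top0.png
w1.npz
w1.png
w2.png
w3.png
w4.png
w5.png
wx1837.png
```

>>> jog_arm([
  [[0.4,0,-0.05],[0,0,0],0],
  [[0.8,0,-0.05],[0,0,0],0],
  [[1.2,0,-0.05],[0,0,0],0],
  [[1.6,0,-0.05],[0,0,0],0],
  [[1.9,0,-0.05],[0,0,0],0],
  [[2.2,0,-0.05],[0,0,0],0],
  [[2.4,0,-0.05],[0,0,0],0],
  [[2.4,0,-0.05],[0,0,0],0],
])

```text
time: 19.48
tool_pos: [0.5609, -0.0346, 0.0623]
tool_rot: [0.001, 0.7, 0.714, -0.0]
contact_force: [-1.6, -5.6, 5.0]
gripper_width: -0.003
grasp_force: 2.5
```

>>> jog_arm([
  [[0.1,0,0],[0,0,0],0],
  [[0.2,0,0],[0,0,0],0],
  [[0.3,0,0],[0,0,0],0],
  [[0.35,0,0],[0,0,0],0],
])

```text
time: 19.98
tool_pos: [0.5607, -0.0266, 0.0624]
tool_rot: [0.001, 0.7, 0.714, -0.001]
contact_force: [-1.0, -7.7, 5.1]
gripper_width: -0.002
grasp_force: 3.8
```

```bash
python3 -c "from ax import *; ax()"
```

```text
wrist 4255 [-0.0203 -0.0196  0.0092  0.0335] [ 0.56073019 -0.02662299  0.06243961] [-1.0462171  -7.69310644  5.13371297]
roller [[0.5377 0.0545 0.0763]
 [0.5792 0.0857 0.0876]]
top 50 [-0.0097 -0.0097  0.0045  0.0157] [ 0.56071613 -0.02648822  0.06243538] [-1.73979994 -6.2851458   4.94719498]
roller [[0.5363 0.0574 0.0766]
 [0.5787 0.1107 0.0911]]
```

Still moving on friction alone, about 6–8 N, so I'll continue to the stop in small steps.

>>> jog_arm([
  [[0.1,0,0],[0,0,0],0],
  [[0.2,0,0],[0,0,0],0],
  [[0.2,0,0],[0,0,0],0],
])

```text
time: 20.45
tool_pos: [0.5608, -0.0258, 0.0626]
tool_rot: [0.004, 0.699, 0.715, -0.004]
contact_force: [-1.4, -20.4, 4.0]
gripper_width: -0.0
grasp_force: 10.6
```

The force jumped to 20 N at the predicted home position. I'll back off and check.

>>> jog_arm([
  [[-0.3,0,0],[0,0,0],0],
  [[-1,0,0],[0,0,0],0],
  [[-1.2,0,-1.5],[0,0,0],0],
  [[-1.4,0,-3.5],[0,0,0],0],
  [[-1.4,0,-5.5],[0,0,0],0],
  [[-1.4,0,-6],[0,0,0],0],
  [[-1.4,0,-6],[0,0,0],0],
  [[-1.4,0,-6],[0,0,0],0],
])

```text
time: 21.45
tool_pos: [0.5595, -0.0555, 0.2085]
tool_rot: [-0.002, 0.7, 0.714, -0.001]
contact_force: [0.4, 0.4, -0.2]
gripper_width: -0.002
grasp_force: 0.0
```

Run:
```python
from ax import *
ax(); s=state(); p,d=grab_frame("wrist"); cv2.imwrite("pics/w6.png",p[:,:,::-1]); P=cloud(cam("wrist",s),d)
m=(P[...,2]>.063)&(P[...,2]<.074)&(abs(P[...,0]-.561)<.014)&(P[...,1]<.034)&(P[...,1]>-.05); X=P[m]
for y in (0,.015,.03): 
    Y=X[abs(X[:,1]-y)<.004]; print(y,(Y[:,0].min()+Y[:,0].max())/2,Y[:,2].max())
```

```text
wrist 1182 [-0.0153 -0.0145  0.0107  0.0333] [ 0.5594892  -0.05545195  0.2085055 ] [ 0.35214178  0.42910365 -0.24665667]
roller [[0.5375 0.0543 0.0763]
 [0.5792 0.0923 0.0877]]
top 64 [0.0042 0.0043 0.0185 0.0325] [ 0.55945004 -0.05545798  0.20839919] [-0.66967171  0.24939978  0.47858555]
roller [[0.5363 0.0549 0.0764]
 [0.5792 0.1132 0.0909]]
0 0.5600433838889449 0.07130999962832574
0.015 0.5596923018978665 0.07067135915847483
0.03 0.5593473508177864 0.07072390427769021
```

View pics/w6.png

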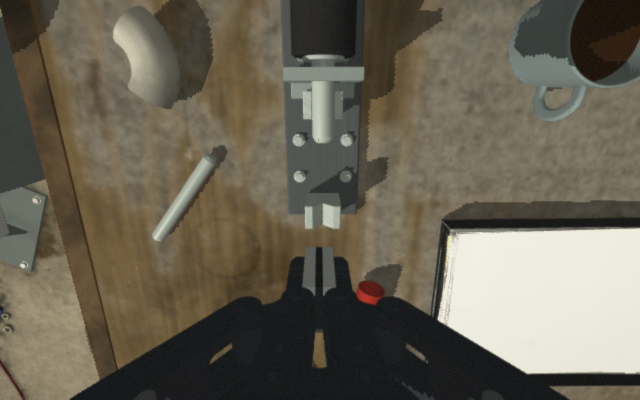

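The axle tail is at (322,140), y_s ≈ −40 mm, so it's fully home, and the roller is still seated. The gripper is clear, so I'm handing in.

```bash
python3 -c "from plant import *; print(job_done())"
```

```text
the job is handed in; nothing more can be done
None
```

The roller is in its saddle and the axle is pushed fully home against the end stop; both are let go, the gripper is clear, and the job was handed in at about 21.6 s (hand-in returned no verdict).

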